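# Seat a power module in its test dock and snap the toggle clamp over

### The job

A grey power module lies part-way along the guide rails of its bench test dock. With the fingertips, gently push its black front plate until the module sits fully home against the dock's connector, and then push the red handle of the toggle clamp over, past its dead point, until it snaps down into lock with its rubber foot pressing on the module. Only push: nothing is lifted or tipped, and the things lying around stay where they are.

Things in the scene. Friction and masses are not known exactly. Their poses are not given: they have to be found in the camera images.
- dock: bench test dock, fixed: aluminium plate 180 x 290 mm, top 14 mm above the bench; two black guide rails, blue connector bracket at its right end, toggle clamp at the side toward the robot. Origin at bench level between the rails, where the clamp's foot comes down. z up; y along the rails, away from the connector (module goes home toward -y); x across them, away from the robot
- rail_end (a point): middle of the rails' open end, at plate height: dock x 0, y +121, z 14 mm; axes as the dock's. The rails run from here to y -105 mm; they are 8 mm wide, rise 14 mm above the plate, inner faces at x -33.5 and +33.5 mm. The connector bracket, 84 mm wide, stands beyond y -110 mm and is 80 mm high; the clamp's base covers dock x -42 to -120, y -22 to +22 mm
- connector_face (a point): middle of the connector's face (a black block with brass contacts) which is the stop for the module, at dock x = 0, y = -110 mm, z = 34 mm; axes as those of the dock
- power_module: loose plug-in power module, flat grey metal box of 0.4 to 0.9 kg lying between the rails: solid part 204 mm long, 64 wide, 40 high; black plate at its front end (away from the connector) with an 18 mm wire pull loop. Origin on its underside, 93 mm behind the front plate, 3.5 mm off its middle line; x axis from the front plate toward the connector (dock -y), z up
- module_front (a point): middle of the surface of the module's front plate (64 mm wide, 40 mm high), the face to push, 34 mm above the bench; the wire pull loop stands on its half that is farther from the robot. Axes as the module's. The module slides with 2 to 7 N
- module_back (a point): middle of the module's blind end, at half height (34 mm above the bench); it lies on connector_face when the module is home, and starts 25 to 60 mm short of it. Axes as the module's
- handle_grip (a point): point on the axis of the clamp's red handle (grip 60 mm long, 17 to 19 mm thick, ends 24 mm beyond this point); the place to push, 84 mm from the handle's pin. x axis along the handle from tip to pin, y as the dock's, z square to the handle out of the side to push on: push along -z. Needs about 1 N at first, up to 8 N once the foot presses, none past the dead point: it snaps to its stop
- clamp_pivot (a point): fixed pin of the clamp's arm, at dock x -55, z 62 mm; axes as the dock's. handle_grip moves in the dock's x-z plane through this pin; its dock x, z (mm) and the handle's rise above level (degrees): open (-95, 154, 75), then (-110, 151, 62), (-122, 143, 47), (-129, 129, 33), (-134, 107, 16), locked (-137, 87, 2). While open, the raised arm stands behind it at x -75 to 0, up to z 130 mm
- clamp_handle (a joint): bend of the clamp's toggle in rad, between handle and link (not the handle's tilt): 0 to 0.2 at the start (open), about 1.3 where the foot meets the module, 2.0 at the dead point, 2.15 locked at the stop. Stays where it is left until the foot meets the module; from there to the dead point it springs back
- clamp_foot: black rubber foot of the clamp, 17 mm across, sprung, on a steel stud at the free end of the clamp's arm; origin in the middle of its lower face. It comes down from above on the middle of the module's top and, locked, presses on it with about 30 N
- multimeter: bystander: hand multimeter in a red holster, 182 x 87 x 57 mm; origin under its middle
- blue_tape: bystander: roll of blue tape, 62 mm across, 19 mm high, lying flat; origin under its middle
- solder_wick: bystander: flat round case of desoldering braid, 42 mm across, 11 mm high; origin under its middle
- sealant_tube: bystander: white sealant tube with a nozzle, 211 x 48 x 34 mm, lying flat; origin under its middle
- flux_syringe: bystander: amber syringe with a teal cap, 85 mm long, 14 mm thick; origin under its middle

How it is judged (in metres and radians):
On the way, in this order (a step that is already met when the one before it is completed fails the run):
1. the module is pushed fully home against the connector, the clamp not yet closed on it (y of module_back in the frame of connector_face below 0.003 m and value of joint clamp_handle below 1.2 rad), for 0.2 s.
2. the toggle has snapped past its dead point and the foot presses on the module (value of joint clamp_handle above 2.09 rad and contact force between clamp_foot and power_module above 15 N), for 0.2 s.
At the end, for the whole second after the job is handed in: The module lies flat between the rails at rest, its blind end within 3 mm of the connector face and in line with the rails within 0.05 rad; the clamp's toggle is past its dead point at the stop (clamp_handle above 2.09 rad) and its foot presses on the module with more than 15 N (all of step 2 and y of module_back in the frame of connector_face below 0.003 m and angle between the x axis of power_module and the y axis of dock, either way round below 0.05 rad and z of power_module in the frame of dock below 0.018 m and linear speed of power_module below 0.02 m/s); the robot touches nothing.
It fails at once if the module is lifted off the base plate (more than 12 mm) (z of power_module in the frame of dock above 0.026 m).
It fails at once if the module is tipped (angle between power_module's own z axis and vertical above 0.15 rad).
It fails at once if something lying around the dock is displaced by more than 30 mm (distance of any of multimeter, sealant_tube, blue_tape, solder_wick, flux_syringe from where it was at the start of the episode above 0.03 m).
It fails at once if the module is shoved or flung (faster than 0.3 m/s) (linear speed of power_module above 0.3 m/s).
It also fails if it takes over 38 s, if anything falls off the work surface, if the arm or the gripper's body presses on something with over 40 N, if the wrist force passes 120 N, or if a joint passes its speed limit or range.

### The arm

A 7-joint arm with a two-finger parallel gripper is mounted at the origin on a cart in front of the work surface, level with it; the furniture and walls round the work are solid. World frame = base frame: x ahead of the robot, y to its left, z up, the work surface at z = 0. Lengths are in m, angles in degrees, forces in N, time in s.
With the tool pointing down it reaches from about 0.425 to 0.875 m from the base axis. Payload 4.7 kg.
Tool frame: the origin (TCP) lies midway between the tips of the shut fingers; the grasp point (between the pads) lies 19 mm behind it (env.grip_point_offset is the distance from the TCP to the grasp point, in m); z points along the fingers, y is the line along which they close (so a half turn about z gives the same grasp; the last joint's range is limited). The gripper opens to 87 mm and grips with 3 to 60 N. Pads are 19 mm wide; open, the fingers measure 117 mm over their backs; the gripper's body (75 mm by 190 mm) begins 51 mm behind the grasp point.
Start: joints at [-67.775, 18.392, -4.016, 83.108, 1.295, 78.541, -3.26], TCP at [0.237, 0.605, 0.223] pointing down, gripper open.
Joint ranges: [-163.93, 163.93], [-17.29, 119.83], [-79.2, 71.16], [3.27, 140.29], [-89.18, 269.18], [5.43, 117.66], [-154.24, 154.24]. Speed limits (degrees/s): [147.25, 147.25, 180, 180, 180, 180, 180].

### API

Orientations are given as [roll, pitch, yaw] about the fixed x, y, z axes, in that order (R = Rz(yaw) Ry(pitch) Rx(roll)).
In Python, from cell import env gives the robot as it stands.
- The arm moves only by the shell command python3 -m jog 'ROWS' [FORCE]. ROWS is JSON, a list of rows, each a list of 7 numbers: the shift along the tool's x, y, z in m, then the turn, a rotation vector about the tool's x, y, z in rad, then the finger opening in m, from 0 to 0.087. A call has 1 to 12 rows; each row shifts and turns the commanded pose from where the row before left it, along the tool's axes as they then stand; what a row does not reach is not made up. A row lasts 1/12 s, in which the tool goes at most 41.7 mm and 7.16 degrees, less where a joint would pass 70% of its speed; a pose out of reach is approached as far as the arm can. A call is refused whole if a number of a shift passes 0.0417 or a number of a turn 0.125, either way. A call with a gripper value outside its range is refused whole. The fingers move at their own pace and stop on an object; FORCE is the grip in N (left out, the last holds). Time passes only in rows, so rows that do not move let the fingers close. It gives the time, the measured TCP pose, the force, the opening and the grip force at its end, in the units of the state.
- env.get_obs(): the state, without advancing time (a new reading comes with each control period).
- env.read_camera(name): name is "scene" or "top" or "wrist"; returns the picture (384x512x3 uint8, blue, green, red); there is no depth.
- env.get_calibration(name): a dict with "fov_y" (degrees; the focal length in pixels is half the picture's height over the tangent of half this angle, whatever the lens; pixels are square), "cx", "cy" (the principal point, pixels), "k1" (the pictures are not rectified: a ray, as slopes to the right and down, at radius r is drawn at 1 + k1 r^2 times it, then the intrinsics apply), "pose" (4x4, takes a point from camera to world coordinates). Camera axes: x right, y up, looking along -z (the intrinsics and any distortion apply to the point x, -y, -z); pixel columns grow to the right and rows downward; lengths in m; the calibration is good to about 2 mm. A picture is of the moment at which its call begins: read the wrist's pose just before it. get_calibration takes no time and is no camera call; for the wrist camera it gives the pose at the moment of the call.
- env.sign_off(): hands the job in; it is judged then, once.
The state is a dict: "time_s": time; "qpos": joint angles; "joint_velocities": joint speeds; "effort": joint torques, N m; "tool_pos": TCP position; "tool_rot": TCP orientation; "force": force on the tool from outside, world axes, zero at the start; "wrist_torque": the same for the moment, N m; "grip_width": finger opening in m; "grasp_force": force on a finger pad.
Only numpy, scipy, OpenCV 4.12 (cv2) and the standard library are available. Lean on these libraries where they do the work, as an engineer would, in place of code of your own. Each camera call takes 0.05 s, during which the arm holds its last target. There are 200 camera calls.

## Working session

There is one attempt and no reset: what is moved stays moved. The work goes in short steps, Python scripts to look and compute and a shell command to move; the robot and the scene stay as the last step left them, time stands still between calls to the robot, and variables do not carry over. Pictures are saved under pics/ and viewed, at most 10 in all, crops included, and the job is handed in when it is done.

```bash
mkdir -p pics; ls
python3 - <<'E'
from cell import env
import cv2,numpy as np
np.set_printoptions(precision=4,suppress=True)
for n in ("scene","top"):
    c=env.get_calibration(n); print(n,c)
    cv2.imwrite(f"pics/{n}0.png",env.read_camera(n))
o=env.get_obs();print(o)
E
```

```text
pics
scene {'fov_y': 55.04467567507108, 'cx': 256.8521201668033, 'cy': 193.7439606997016, 'k1': 0.010782312766750358, 'pose': array([[ 0.6063,  0.5275, -0.5951, -0.1202],
       [-0.7952,  0.4078, -0.4487, -0.4721],
       [ 0.006 ,  0.7453,  0.6667,  0.7788],
       [ 0.    ,  0.    ,  0.    ,  1.    ]])}
top {'fov_y': 45.963513652558845, 'cx': 255.0963387151735, 'cy': 196.16791552655638, 'k1': -0.18578154940973216, 'pose': array([[-0.015 ,  0.9955, -0.094 ,  0.3373],
       [-0.9999, -0.0143,  0.0076, -0.0181],
       [ 0.0063,  0.0941,  0.9955,  1.5517],
       [ 0.    ,  0.    ,  0.    ,  1.    ]])}
{'time_s': 0.1, 'qpos': array([-67.7751,  18.4341,  -4.013 ,  83.1682,   1.2953,  78.5404,
        -3.26  ]), 'joint_velocities': array([-0.0404,  0.0029,  0.0462, -0.1145,  0.1047, -0.0157,  0.0356]), 'effort': array([ -0.0001, -49.2571,  -0.4057, -31.3402,  -0.0641,   0.0394,
         0.0001]), 'tool_pos': array([0.2372, 0.6046, 0.2216]), 'tool_rot': array([-179.9026,    0.0065,  158.5824]), 'force': array([ 0.1334, -0.526 ,  0.4777]), 'wrist_torque': array([ 0.0315,  0.0586, -0.0397]), 'grasp_force': 0.0, 'grip_width': 0.08697115350324713}
```

View pics/top0.png

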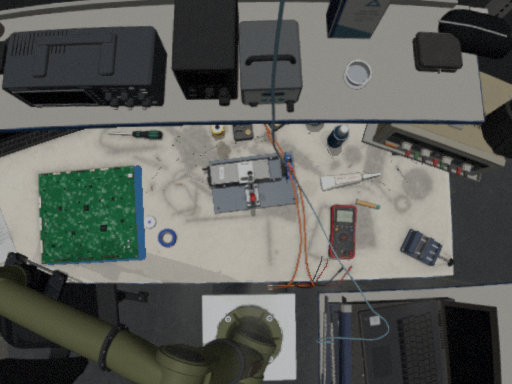

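View pics/scene0.png

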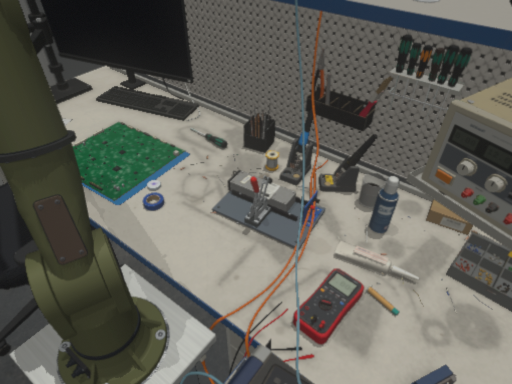

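The overview shows the dock near top-camera px (250,183), with the module's front at the left (about px 210,172) and the connector at the right (290,165). Next I'll enlarge the dock in both images.

Run:
```python
import cv2
t=cv2.imread("pics/top0.png")[140:220,195:305]
s=cv2.imread("pics/scene0.png")[150:250,205:335]
cv2.imwrite("pics/t1.png",cv2.resize(t,None,fx=7,fy=7,interpolation=cv2.INTER_CUBIC))
cv2.imwrite("pics/s1.png",cv2.resize(s,None,fx=6,fy=6,interpolation=cv2.INTER_CUBIC))
```

```text
(no output)
```

View pics/t1.png

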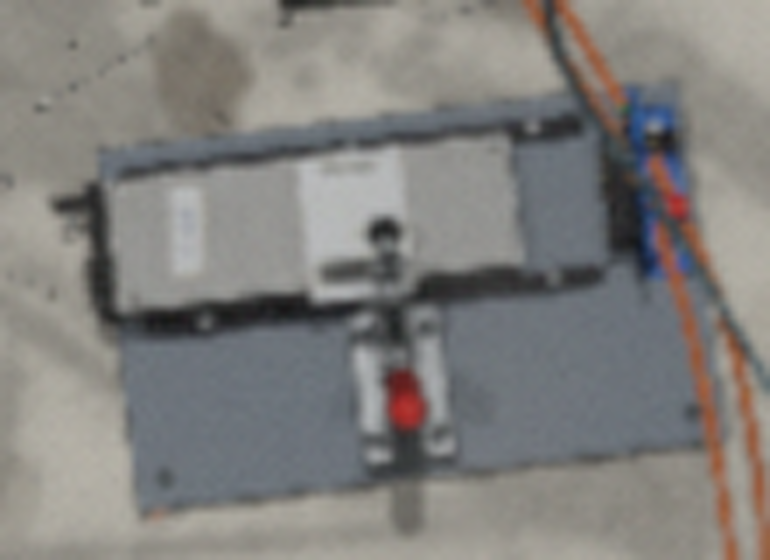

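View pics/s1.png

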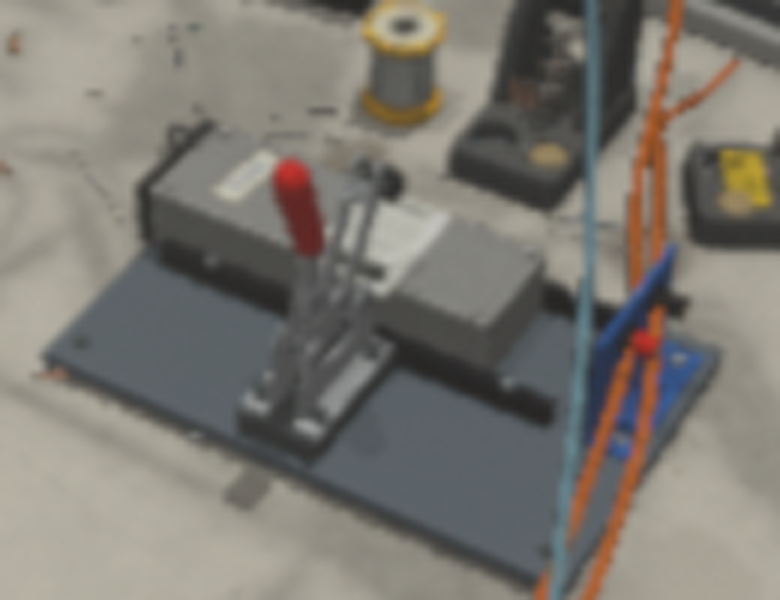

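Top crop: plate corners are at (100,150), (140,515) and (722,440). The right rail ends are at (582,128) and (605,275), and the module's front plate runs from (95,187) to (110,320). The red tip is at (405,400). In the scene crop the handle stands open with its tip at (290,172). I'll fit the dock pose to these points.

```bash
cat > h.py <<'E'
import numpy as np,cv2
from scipy.optimize import least_squares
def K(c):
    f=192/np.tan(np.radians(c['fov_y'])/2); return np.array([[f,0,c['cx']],[0,f,c['cy']],[0,0,1]]),np.array([c['k1'],0,0,0,0])
def ray(c,p):
    k,d=K(c); n=cv2.undistortPoints(np.array([[p]],float),k,d)[0,0]
    T=np.array(c['pose']); return T[:3,3],T[:3,:3]@[n[0],-n[1],-1]
def onz(c,p,z):
    o,v=ray(c,p); return o+v*(z-o[2])/v[2]
def proj(c,P):
    T=np.linalg.inv(np.array(c['pose'])); q=T[:3,:3]@P+T[:3,3]; k,d=K(c)
    return cv2.projectPoints(np.array([[q[0],-q[1],-q[2]]]),np.zeros(3),np.zeros(3),k,d)[0][0,0]
def dock(p,P):
    c,s=np.cos(p[2]),np.sin(p[2]); return np.array([p[0]+c*P[0]-s*P[1],p[1]+s*P[0]+c*P[1],P[2]])
E
python3 - <<'E'
from cell import env
from h import *
np.set_printoptions(precision=4,suppress=True)
ct,cs=env.get_calibration("top"),env.get_calibration("scene")
t=lambda u,v:(195+(u+.5)/7-.5,140+(v+.5)/7-.5)
s=lambda u,v:(205+(u+.5)/6-.5,150+(v+.5)/6-.5)
for n,c,p,z in [("plFL",ct,t(100,150),.014),("plNL",ct,t(138,515),.014),("plNR",ct,t(722,440),.014),("plFR",ct,t(682,88),.014),
 ("plNL s",cs,s(45,355),.014),("plFR s",cs,s(718,348),.014),("plNR s",cs,s(548,582),.014),
 ("frF",ct,t(95,187),.054),("frN",ct,t(108,320),.054),("frF s",cs,s(210,122),.054),("frN s",cs,s(143,185),.054),
 ("bkF",ct,t(517,138),.054),("bkN",ct,t(522,268),.054),("bkF s",cs,s(545,262),.054),("bkN s",cs,s(492,318),.054)]:
    print(n,onz(c,p,z))
mm=np.array
obs=[(ct,t(582,128),mm([.0375,-.105,.028])),(ct,t(605,275),mm([-.0375,-.105,.028])),(cs,s(552,400),mm([-.0375,-.105,.028])),
(ct,t(350,318),mm([-.042,.022,.02])),(ct,t(365,466),mm([-.12,.022,.02])),(ct,t(455,455),mm([-.12,-.022,.02])),(ct,t(440,308),mm([-.042,-.022,.02])),
(ct,t(405,400),mm([-.095,0,.154])),(cs,s(298,205),mm([-.095,0,.154]))]
f=lambda p:np.concatenate([proj(c,dock(p,P))-q for c,q,P in obs])
r=least_squares(f,[.55,0,.1],loss='soft_l1')
print(r.x,np.degrees(r.x[2]));print(f(r.x).reshape(-1,2))
pl=[onz(ct,t(*q),.014) for q in [(100,150),(138,515),(722,440),(682,88)]]
c_,s_=np.cos(r.x[2]),np.sin(r.x[2])
for q in pl: d=q[:2]-r.x[:2]; print(d@[c_,s_],d@[-s_,c_])
E
```

```text
plFL [0.6065 0.1276 0.014 ]
plNL [0.4264 0.1099 0.014 ]
plNR [ 0.4589 -0.1751  0.014 ]
plFR [ 0.6334 -0.1597  0.014 ]
plNL s [0.4278 0.1074 0.014 ]
plFR s [ 0.6365 -0.1545  0.014 ]
plNR s [ 0.4575 -0.1693  0.014 ]
frF [0.5815 0.1263 0.054 ]
frN [0.5173 0.1203 0.054 ]
frF s [0.5836 0.128  0.054 ]
frN s [0.5222 0.1221 0.054 ]
bkF [ 0.6023 -0.0761  0.054 ]
bkN [ 0.5394 -0.0774  0.054 ]
bkF s [ 0.5983 -0.0732  0.054 ]
bkN s [ 0.5488 -0.075   0.054 ]
[ 0.5645 -0.0097  0.1122] 6.427400999864768
[[ 0.2471 -0.5955]
 [-0.1138 -0.0062]
 [ 0.139   1.1834]
 [-0.5828  0.1083]
 [ 0.1385  1.6334]
 [ 0.1518  1.5698]
 [-0.6289 -0.0803]
 [-0.0601 -0.7749]
 [ 0.6673 -1.3541]]
0.057079172272165746 0.13176537449673478
-0.12379298468006472 0.13431455632208214
-0.1234263137042374 -0.15250857194788583
0.05173307893473831 -0.15673481055222668
```

```bash
python3 -m jog '[[0,0,0,0,0,0.125,0],[0,0,0,0,0,0.125,0],[0,0,0,0,0,0.125,0],[0,0,0,0,0,0.125,0],[0,0,0,0,0,0.125,0],[0,0,0,0,0,0.125,0],[0,0,0,0,0,0.125,0],[0,0,0,0,0,0.125,0],[0,0,0,0,0,0.089,0],[0,0,0,0,0,0,0]]' 20
python3 -m jog '[[-0.03,0.016,0,0,0,0,0],[-0.036,0.019,0,0,0,0,0],[-0.036,0.019,0,0,0,0,0],[-0.036,0.019,0,0,0,0,0],[-0.036,0.019,0,0,0,0,0],[-0.036,0.019,0,0,0,0,0],[-0.036,0.019,0,0,0,0,0],[-0.036,0.019,0,0,0,0,0],[-0.036,0.019,0,0,0,0,0],[-0.036,0.019,0,0,0,0,0],[-0.036,0.019,0,0,0,0,0],[0,0,0,0,0,0,0]]'
```

```text
time_s: 0.93
tool_pos: [0.2373, 0.6048, 0.222]
tool_rot: [-180.0, 0.1, 96.1]
force: [0.6, -0.2, -0.7]
grip_width: 0.0283
grasp_force: 0.0
time_s: 1.93
tool_pos: [0.4893, 0.2297, 0.2229]
tool_rot: [179.8, 0.3, 95.6]
force: [0.2, -1.7, -0.3]
grip_width: 0.0003
grasp_force: 0.0
```

```bash
python3 -m jog '[[-0.022,0.012,0,0,0,0,0],[-0.024,0.012,0,0,0,0,0],[-0.02,0.012,0,0,0,0,0],[0,0,0.03,0,0,0,0],[0,0,0.03,0,0,0,0],[0,0,0,0,0,0,0],[0,0,0,0,0,0,0]]'
python3 - <<'E'
from cell import env
import cv2
from h import *
np.set_printoptions(precision=4,suppress=True)
c=env.get_calibration("wrist");cv2.imwrite("pics/w1.png",env.read_camera("wrist"))
np.save("w1.npy",c,allow_pickle=True);print(c)
p=[.5645,-.0097,np.radians(6.2)]
for P in [(-.095,0,.154),(0,.1344,.034),(0,.1344,.054),(-.0335,.121,.028),(.0335,.121,.028),(-.12,.022,.02)]: print(P,proj(c,dock(p,np.array(P))))
print(env.get_obs()['tool_pos'],env.get_obs()['tool_rot'])
E
```

```text
time_s: 2.52
tool_pos: [0.5257, 0.1777, 0.1613]
tool_rot: [-179.8, 0.1, 96.3]
force: [0.4, -0.4, 1.2]
grip_width: 0.0003
grasp_force: 0.0
{'fov_y': 67.48966258742658, 'cx': 259.0167545370334, 'cy': 192.23811542084613, 'k1': 0.0180797307683715, 'pose': array([[ 0.9941, -0.1043, -0.031 ,  0.5166],
       [ 0.1087,  0.9455,  0.307 ,  0.2621],
       [-0.0027, -0.3086,  0.9512,  0.3227],
       [ 0.    ,  0.    ,  0.    ,  1.    ]])}
(-0.095, 0, 0.154) [168.1805 441.2881]
(0, 0.1344, 0.034) [276.1229 232.9368]
(0, 0.1344, 0.054) [277.1618 241.4669]
(-0.0335, 0.121, 0.028) [246.2462 241.216 ]
(0.0335, 0.121, 0.028) [305.0222 241.3523]
(-0.12, 0.022, 0.02) [179.3559 308.3857]
[0.527  0.1783 0.1631] [-179.9843    0.0097   96.2962]
```

View pics/w1.png

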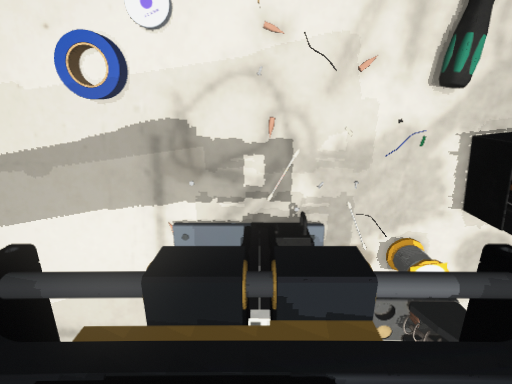

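The wrist view shows bare bench under the closed fingers. The wire loop is at about px (304,215), on the far half as expected, so I can go down at dock x -14 mm.

```bash
python3 -m jog '[[0,0.001,0.03,0,0,0,0],[0,0.002,0.035,0,0,0,0],[0,0,0.035,0,0,0,0],[0,0,0.03,0,0,0,0],[0,0,0,0,0,0,0],[-0.01,0,0,0,0,0,0],[-0.01,0,0,0,0,0,0],[-0.01,0,0,0,0,0,0],[0,0,0,0,0,0,0],[0,0,0,0,0,0,0]]'
python3 -m jog '[[-0.005,0,0,0,0,0,0],[-0.006,0,0,0,0,0,0],[-0.006,0,0,0,0,0,0],[-0.006,0,0,0,0,0,0],[0,0,0,0,0,0,0],[0,0,0,0,0,0,0]]'
```

```text
time_s: 3.4
tool_pos: [0.5349, 0.1474, 0.0345]
tool_rot: [179.8, -0.1, 96.0]
force: [0.6, 0.4, -0.1]
grip_width: 0.0003
grasp_force: 0.0
time_s: 3.9
tool_pos: [0.5362, 0.1258, 0.0329]
tool_rot: [180.0, -0.0, 96.2]
force: [-0.5, 1.7, 1.6]
grip_width: 0.0007
grasp_force: 1.1
```

```bash
python3 -m jog '[[-0.004,0,0,0,0,0,0],[-0.005,0,0,0,0,0,0],[-0.005,0,0,0,0,0,0],[-0.005,0,0,0,0,0,0],[-0.004,0,0,0,0,0,0],[0,0,0,0,0,0,0]]'
python3 -m jog '[[-0.004,0,0,0,0,0,0],[-0.003,0,0,0,0,0,0],[0,0,0,0,0,0,0],[0,0,0,0,0,0,0]]'
```

```text
time_s: 4.4
tool_pos: [0.5385, 0.1032, 0.0328]
tool_rot: [180.0, -0.1, 96.2]
force: [-1.8, 2.9, 2.4]
grip_width: 0.0005
grasp_force: 1.6
time_s: 4.73
tool_pos: [0.5391, 0.0965, 0.0328]
tool_rot: [180.0, -0.0, 96.2]
force: [-1.9, 4.6, 4.0]
grip_width: 0.0001
grasp_force: 2.4
```

```bash
for i in 1; do :; done; python3 -m jog '[[-0.003,0,0,0,0,0,0],[0,0,0,0,0,0,0],[0,0,0,0,0,0,0]]'
python3 -m jog '[[-0.003,0,0,0,0,0,0],[0,0,0,0,0,0,0],[0,0,0,0,0,0,0]]'
python3 -m jog '[[-0.003,0,0,0,0,0,0],[0,0,0,0,0,0,0],[0,0,0,0,0,0,0]]'
```

```text
time_s: 4.98
tool_pos: [0.5395, 0.0936, 0.0328]
tool_rot: [180.0, -0.0, 96.2]
force: [-0.9, 5.4, 4.0]
grip_width: 0.0005
grasp_force: 2.5
time_s: 5.23
tool_pos: [0.5395, 0.0934, 0.0328]
tool_rot: [180.0, -0.2, 96.3]
force: [-1.2, 9.3, 4.0]
grip_width: 0.0003
grasp_force: 5.0
time_s: 5.48
tool_pos: [0.5395, 0.0934, 0.0329]
tool_rot: [180.0, -0.4, 96.4]
force: [-3.0, 15.8, 3.0]
grip_width: 0.0003
grasp_force: 7.5
```

The module has stopped hard at about 15 N, at the place expected for home. I'll back off, rise, and check with a picture from above.

```bash
python3 -m jog '[[0.01,0,0,0,0,0,0],[0.025,0,0,0,0,0,0],[0.015,0,0,0,0,0,0],[0,0,-0.03,0,0,0,0],[0,0,-0.036,0,0,0,0],[0,0,-0.036,0,0,0,0],[0,0,-0.036,0,0,0,0],[0,0,-0.036,0,0,0,0],[0,0,-0.036,0,0,0,0],[0,0,0,0,0,0,0],[0,0,0,0,0,0,0]]'
python3 - <<'E'
from cell import env
import cv2
from h import *
np.set_printoptions(precision=4,suppress=True)
o=env.get_obs();print(o['tool_pos'],o['tool_rot'])
t=cv2.resize(env.read_camera("top")[140:220,195:305],None,fx=5,fy=5,interpolation=cv2.INTER_CUBIC)
s=cv2.resize(env.read_camera("scene")[150:250,205:335],None,fx=4,fy=4,interpolation=cv2.INTER_CUBIC)
im=np.zeros((400,550+520-270,3),np.uint8); 
im=np.zeros((600,800,3),np.uint8); 
s=cv2.resize(s,(400,308)); t=cv2.resize(t,(400,291)); im[:291,:400]=t; im[292:600,400:]=s
cv2.imwrite("pics/c2.png",im[:, :])
E
```

```text
time_s: 6.4
tool_pos: [0.5361, 0.1349, 0.2443]
tool_rot: [179.8, 0.0, 96.1]
force: [-0.9, 0.1, -0.9]
grip_width: 0.0006
grasp_force: 0.0
[0.5361 0.1349 0.2443] [179.7757   0.0495  96.0801]
```

View pics/c2.png

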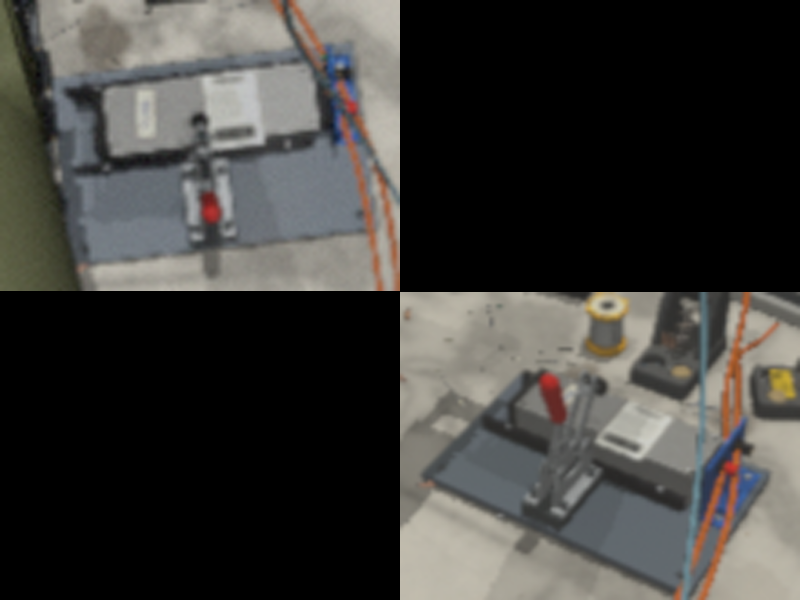

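Both views show the module's blind end against the connector's black block (top px 325,110) and the clamp still open, with its red grip at (210,210). Next I'll go over behind the handle and down.

```bash
python3 -m jog '[[-0.025,-0.006,0,0,0,0,0],[-0.035,-0.009,0,0,0,0,0],[-0.035,-0.009,0,0,0,0,0],[-0.035,-0.009,0,0,0,0,0],[-0.017,-0.004,0,0,0,0,0],[0,0,0,0,0,0,0],[0,0,0.03,0,0,0,0],[0,0,0.03,0,0,0,0],[0,0,0.02,0,0,0,0],[0,0,0,0,0,0,0],[0,0,0,0,0,0,0]]'
python3 - <<'E'
from cell import env
from h import *
o=env.get_obs();d=o['tool_pos'][:2]-[.5645,-.0097];a=np.radians(6.2)
print(o['tool_pos'],o['tool_rot'],d@[np.cos(a),np.sin(a)],d@[-np.sin(a),np.cos(a)])
E
```

```text
time_s: 7.42
tool_pos: [0.5121, -0.0134, 0.1606]
tool_rot: [-179.7, 0.1, 96.2]
force: [-0.0, -0.5, 0.1]
grip_width: 0.0004
grasp_force: 0.0
[ 0.51212482 -0.01344854  0.16063472] [-1.79725165e+02  5.37500452e-02  9.62130961e+01] -0.05247367912225877 0.0019298696647848171
```

```bash
python3 -m jog '[[-0.002,0,0.004,0,0,0,0],[0,-0.008,0,0,0,0,0],[0,-0.008,0,0,0,0,0],[0,0,0,0,0,0,0]]'
python3 -m jog '[[0,-0.006,0,0,0,0,0],[0,-0.006,0,0,0,0,0],[0,0,0,0,0,0,0]]'
python3 -m jog '[[0,-0.005,0.001,0,0,0,0],[0,-0.005,0.001,0,0,0,0],[0,0,0,0,0,0,0]]'
```

```text
time_s: 7.75
tool_pos: [0.4968, -0.0177, 0.1593]
tool_rot: [180.0, -0.1, 96.2]
force: [-0.6, -0.2, 0.6]
grip_width: 0.0007
grasp_force: 0.0
time_s: 8.0
tool_pos: [0.485, -0.0188, 0.1588]
tool_rot: [-180.0, -0.0, 96.2]
force: [0.0, 0.2, 0.4]
grip_width: 0.0005
grasp_force: 0.0
time_s: 8.25
tool_pos: [0.4751, -0.0199, 0.1564]
tool_rot: [-180.0, -0.0, 96.2]
force: [-1.3, 0.6, -0.2]
grip_width: 0.0004
grasp_force: 0.0
```

```bash
python3 -m jog '[[0,-0.007,0.003,0,0,0,0],[0,-0.006,0.004,0,0,0,0],[0,0,0,0,0,0,0],[0,0,0,0,0,0,0]]'
python3 - <<'E'
from cell import env
import cv2
s=cv2.resize(env.read_camera("scene")[140:250,205:335],None,fx=5,fy=5,interpolation=cv2.INTER_CUBIC)
cv2.imwrite("pics/s3.png",s)
E
```

```text
time_s: 8.58
tool_pos: [0.4623, -0.0212, 0.149]
tool_rot: [-179.9, -0.0, 96.2]
force: [-0.2, 0.0, 0.3]
grip_width: 0.0004
grasp_force: 0.0
```

View pics/s3.png

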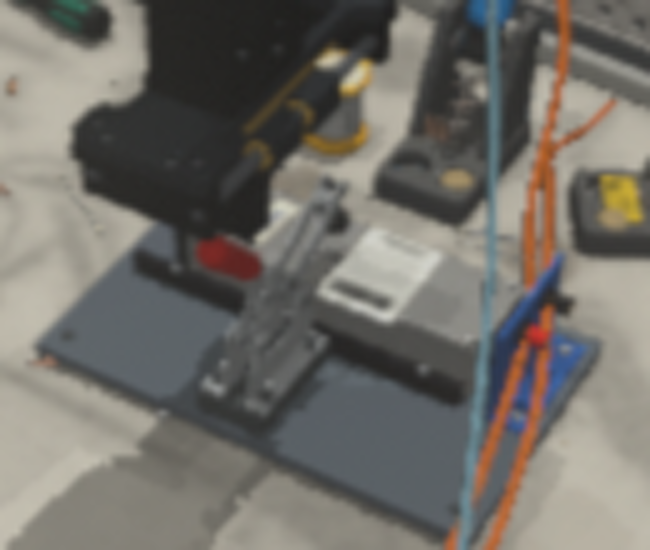

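Run:
```python
from cell import env
from h import *
cs=env.get_calibration("scene");p=[.5645,-.0097,np.radians(6.2)]
q=lambda x,z,y=0.:((proj(cs,dock(p,np.array([x,y,z])))-[205,140]+.5)*5-.5).round()
for g in [(-.110,.151,62),(-.122,.143,47),(-.129,.129,33),(-.134,.107,16)]:
    a=np.radians(g[2]);u=np.array([-np.cos(a),np.sin(a)])
    print(g,*[q(*(np.array(g[:2])+u*k)) for k in (.024,-.036)])
o=env.get_obs();print(o['tool_pos'],((proj(cs,o['tool_pos'])-[205,140]+.5)*5-.5).round())
```

```text
(-0.11, 0.151, 62) [224. 215.] [253. 261.]
(-0.122, 0.143, 47) [207. 251.] [248. 269.]
(-0.129, 0.129, 33) [196. 290.] [247. 281.]
(-0.134, 0.107, 16) [189. 339.] [247. 298.]
[ 0.46270105 -0.02118231  0.14920495] [244. 229.]
```

The handle now leans about 47° (red from px 258,270 to 200,250), which fits the planned path, so I'll carry on along it.

```bash
python3 -m jog '[[0,-0.004,0.005,0,0,0,0],[0,-0.005,0.007,0,0,0,0],[0,0,0,0,0,0,0]]'
python3 -m jog '[[0,-0.003,0.006,0,0,0,0],[0,-0.002,0.007,0,0,0,0],[0,-0.002,0.007,0,0,0,0],[0,0,0,0,0,0,0]]'
python3 -m jog '[[0,-0.002,0.006,0,0,0,0],[0,-0.002,0.006,0,0,0,0],[0,0,0,0,0,0,0],[0,0,0,0,0,0,0]]'
```

```text
time_s: 8.88
tool_pos: [0.4525, -0.0223, 0.136]
tool_rot: [-179.8, -0.0, 96.2]
force: [-0.6, 0.7, -0.5]
grip_width: 0.0004
grasp_force: 0.0
time_s: 9.22
tool_pos: [0.4469, -0.023, 0.1169]
tool_rot: [-180.0, -0.0, 96.2]
force: [-0.4, -0.3, 7.5]
grip_width: 0.0007
grasp_force: 3.1
time_s: 9.55
tool_pos: [0.4431, -0.0233, 0.1052]
tool_rot: [-180.0, 0.0, 96.2]
force: [0.7, -0.3, 1.2]
grip_width: 0.0004
grasp_force: 0.6
```

```bash
python3 -m jog '[[0,-0.001,0.005,0,0,0,0],[0,0,0.004,0,0,0,0],[0,0,0,0,0,0,0],[0,0,0,0,0,0,0]]'
python3 -m jog '[[0,0,0.003,0,0,0,0],[0,0,0,0,0,0,0],[0,0,0,0,0,0,0]]'
```

```text
time_s: 9.88
tool_pos: [0.4417, -0.0235, 0.0959]
tool_rot: [-179.9, 0.0, 96.2]
force: [1.1, -0.4, 0.1]
grip_width: 0.0005
grasp_force: 0.0
time_s: 10.13
tool_pos: [0.4424, -0.0235, 0.0943]
tool_rot: [-180.0, -0.0, 96.2]
force: [-3.1, 0.1, 7.8]
grip_width: 0.0004
grasp_force: 3.6
```

```bash
python3 -m jog '[[0,0,0.003,0,0,0,0],[0,0,0,0,0,0,0],[0,0,0,0,0,0,0]]'
python3 -m jog '[[0,0,-0.012,0,0,0,0],[0,0,-0.03,0,0,0,0],[0,0,-0.035,0,0,0,0],[0,0,-0.035,0,0,0,0],[0.035,0,-0.02,0,0,0,0],[0.035,0,0,0,0,0,0],[0.035,0,0,0,0,0,0],[0.035,0,0,0,0,0,0],[0,0,0,0,0,0,0],[0,0,0,0,0,0,0],[0,0,0,0,0,0,0]]'
python3 - <<'E'
from cell import env
import cv2,numpy as np
s=cv2.resize(env.read_camera("scene")[150:250,205:335],(400,308),interpolation=cv2.INTER_CUBIC)
t=cv2.resize(env.read_camera("top")[140:220,195:305],(400,291),interpolation=cv2.INTER_CUBIC)
cv2.imwrite("pics/c4.png",np.vstack([t,s]))
E
```

```text
time_s: 10.38
tool_pos: [0.4423, -0.0235, 0.0931]
tool_rot: [-179.9, -0.1, 96.2]
force: [-9.0, -1.1, 22.9]
grip_width: 0.0003
grasp_force: 11.9
time_s: 11.3
tool_pos: [0.4273, 0.1151, 0.2223]
tool_rot: [-180.0, 0.0, 96.2]
force: [-0.2, -0.5, -0.1]
grip_width: 0.0003
grasp_force: 0.0
```

View pics/c4.png

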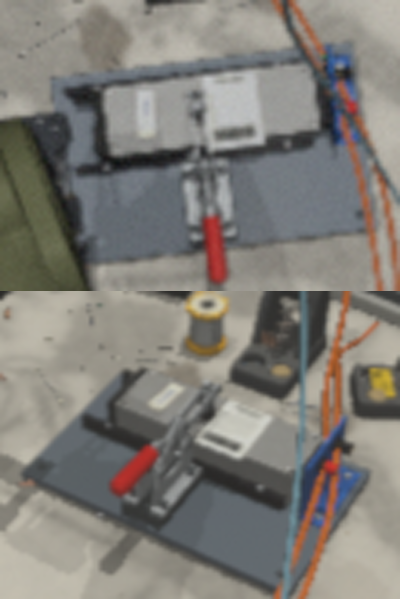

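The red handle is down level (top px 208,218 to 218,280). I'll check its tip and the arm's end against the locked geometry before handing in.

Run:
```python
from cell import env
from h import *
p=[.5645,-.0097,np.radians(6.2)]
S=env.get_calibration("scene");T=env.get_calibration("top")
q=lambda P:((proj(S,dock(p,np.array(P)))-[205,150])*400/130+[0,291]).round(), 
def show(P):
    P=np.array(P); return (((proj(T,dock(p,P))-[195,140])*400/110).round(),((proj(S,dock(p,P))-[205,150])*400/130+[0,291]).round())
for n,g in {"locked":(-.137,.087,2),"16":(-.134,.107,16)}.items():
    a=np.radians(g[2]);u=np.array([-np.cos(a),np.sin(a)])
    for k in(.024,-.036):
        e=np.array(g[:2])+u*k; print(n,k,show((e[0],0,e[1])))
for P in [(0,0,.054),(0,0,.075),(0,0,.09),(-.055,0,.062)]: print(P,show(P))
im=cv2.resize(cv2.imread("pics/c4.png")[291+60:291+240,80:280],None,fx=4,fy=3.3,interpolation=cv2.INTER_CUBIC)
s=env.read_camera("scene")[170:225,235:290]
cv2.imwrite("pics/s5.png",cv2.resize(s,None,fx=10,fy=10,interpolation=cv2.INTER_CUBIC))
```

```text
locked 0.024 (array([217., 284.]), array([113., 492.]))
locked -0.036 (array([209., 217.]), array([150., 453.]))
16 0.024 (array([217., 278.]), array([115., 467.]))
16 -0.036 (array([209., 214.]), array([150., 442.]))
(0, 0, 0.054) (array([196., 112.]), array([204., 416.]))
(0, 0, 0.075) (array([195., 108.]), array([205., 399.]))
(0, 0, 0.09) (array([195., 106.]), array([205., 387.]))
(-0.055, 0, 0.062) (array([203., 170.]), array([175., 443.]))
```

View pics/s5.png

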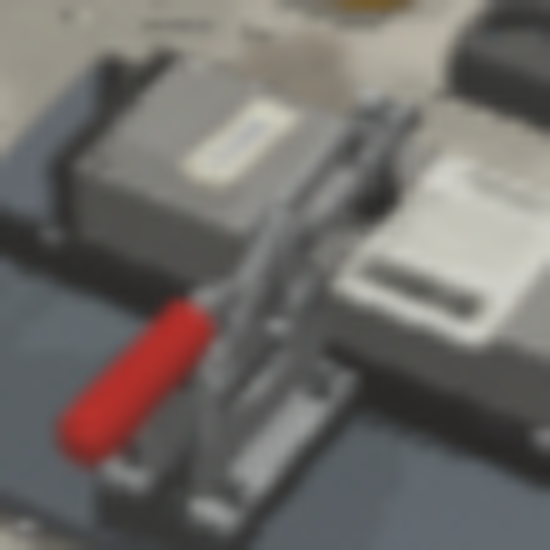

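The handle tip (118,490) matches the locked prediction (113,492) rather than the 16° one. The foot rests on the module at the predicted spot, and the robot is clear.

```bash
python3 -c "
from cell import env
print(env.sign_off())"
```

```text
the job is handed in; nothing more can be done
None
```

The module is pushed home against the connector and the toggle clamp is locked with its foot on the module, both confirmed in the camera images; I handed the job in at about 11.5 s (limit 38 s), and sign-off returned no verdict.

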